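Gauge a lacquered lamp arm and hold it level over the drying stand

TASK

Check the lamp arm in the bench gauge: slide the red-tabbed jaw shut until it presses the brass block on the sprung anvil and the anvil gives by about 3 mm, keep it pressed for a moment, then slide the jaw back at least a centimetre. Then lift the arm by its balance point (the pale eggshell band) and carry it to the drying stand, brass block over the wide cradle and bar over the narrow one. Finish while still holding it there, level and still, about 8 cm clear above the cradles, with the other things on the bench left where they were.

Things in the scene. Friction and masses are not known exactly. Their poses are not given: they have to be found in the camera images.
- lamp_arm: Lamp arm, loose, about 0.42 kg (varies), flat on the bench between the gauge's jaws: heavy brass block 40 x 40 x 34 mm high and a black bar 18 mm wide, 24 mm high from x = -20 to -180 mm, ending in a round tail (diameter 24 mm). Undersides flush. Origin: centre of the brass block's underside; bar along its -x; z up.
- balance (a point): The lamp arm's balance point (centre of mass): on the bar, 55 mm from the middle of the brass block (35 mm from its face), 12 mm above the underside. A pale eggshell band 18 mm long across the bar's top marks it.
- tail_point (a point): Point on the lamp arm's underside at x = -150 mm in its frame, near the tail; it belongs over the narrow cradle.
- gauge: Bench gauge, fixed; the arm between its jaws lies on the bench itself. Origin on the bench midway between the fully open jaws; they shut along its y. Its sliding jaw's plate is 14 mm thick, 26 mm high. Rail along y at x = 33 to 57 mm, 12 mm high; blue end blocks up to 26 mm high. The lamp arm lies along the gauge's x, tail to -x, within some 3 degrees.
- anvil (a joint): The gauge's sprung anvil jaw facing the sliding jaw: dark steel plate 14 mm thick, 26 mm high; its face is at y = +35 mm in the gauge at rest. Reads 0 at rest and how far it is pushed back (gauge +y) in m; spring 1.5 N per mm, stop at 0.005 (7.5 N), springs back when let go. A blue end block stands behind it.
- slide (a joint): Sliding jaw, in m: 0 = fully open (70 mm gap), grows towards the anvil (gauge +y), stop at 0.045. Starts between 0 and 0.012; 0.030 with the 40 mm block just touching both jaws, 0.035 with the anvil at its stop. Friction about 1.5 N, no spring of its own; it slides the arm along the bench (up to about 5 N more) to the anvil.
- jaw_grip (a point): Middle of the sliding jaw's red upright tab, 50 mm above the bench. Tab 24 mm long (gauge x), 12 mm thick (gauge y), from 25 to 66 mm above the bench; the rest of the gauge is under 27 mm high. Pinch it from above across its thickness.
- stand: Wooden drying stand, fixed. Base 230 x 90 x 8 mm; two U-shaped cradles, walls up to 50 mm above the bench, floors at 32 mm: a wide one (60 mm between walls, 50 mm long) at the origin, a narrow one (36 mm between walls, 30 mm long) at x = -150 mm. Origin on the bench under the wide cradle.
- wide_cradle (a point): Middle of the wide cradle, at the height of its wall tops (50 mm above the bench).
- narrow_cradle (a point): Middle of the narrow cradle, at the height of its wall tops (50 mm above the bench).
- tile: loose black lacquer tile 75 x 60 x 9 mm with pale shell chips, flat on the bench; origin centre of underside; leave it alone
- panels: loose stack of black panels, 100 x 150 x 60 mm; origin centre of underside; leave it alone
- shell_plate: loose black plate of eggshell chips, diameter 150 mm, 25 mm high; origin centre of underside; leave it alone
- lacquer_pot: loose empty black bowl, diameter 90 mm, 60 mm high; origin centre of underside; leave it alone
- brush: loose brush 190 mm long lying on the bench, wooden handle; leave it alone
Not all that is in view belongs to the job. What is shaped like the stand but purple or turquoise is not meant.

How it is judged (in metres and radians):
On the way, in this order (a step that is already met when the one before it is completed fails the run):
1. the sliding jaw presses the brass block (over 2 N) so that the sprung anvil gives by at least 1.5 mm, for 0.2 s (contact force between lamp_arm and gauge above 2 N and value of joint anvil above 0.0015 m), for 0.2 s.
2. the jaw is slid back clear of the block (joint under 25.5 mm), the arm still lying on the bench (value of joint slide below 0.0255 m and height (world z) of lamp_arm below 0.01 m), for 0.1 s.
At the end, for the whole second after the job is handed in: Arm in the fingers within 20 mm of its balance point, underside 40 to 120 mm above the cradle tops, level within 0.1 rad, block and tail point each within 22 mm of their cradle's middle seen from above, still, not touching the stand; jaw open (joint under 25.5 mm) (horizontal distance between lamp_arm and wide_cradle below 0.022 m and horizontal distance between tail_point and narrow_cradle below 0.022 m and height (world z) of lamp_arm between 0.09 and 0.17 m and angle between lamp_arm's own z axis and vertical below 0.1 rad and x of the grasp point in the frame of lamp_arm between -0.075 and -0.035 m and contact force between the fingers and lamp_arm above 1 N and contact force between lamp_arm and stand below 0.2 N and linear speed of lamp_arm below 0.03 m/s and angular speed of lamp_arm below 0.2 rad/s and value of joint slide below 0.0255 m); the arm keeps its last pose, push and grip.
It fails at once if the lamp arm is tipped by more than 0.4 rad (angle between lamp_arm's own z axis and vertical above 0.4 rad).
It fails at once if another thing on the bench is moved more than 30 mm (distance of any of tile, panels, shell_plate, lacquer_pot, brush from where it was at the start of the episode above 0.03 m).
It also fails if it takes over 64 s, if anything falls off the work surface, if the arm or the gripper's body presses on something with over 40 N, if the wrist force passes 120 N, or if a joint passes its speed limit or range.

ROBOT

A 6-joint arm with a two-finger parallel gripper is mounted at the origin on the work surface. World frame = base frame: x ahead of the robot, y to its left, z up, the work surface at z = 0. Lengths are in mm, angles in degrees, forces in N, time in s.
With the tool pointing down it reaches from about 300 to 850 mm from the base axis. Payload 4.2 kg.
Tool frame: the origin (TCP) lies midway between the tips of the shut fingers; the grasp point (between the pads) lies 19 mm behind it (env.grasp_offset is the distance from the TCP to the grasp point, in mm); z points along the fingers, y is the line along which they close (so a half turn about z gives the same grasp; the last joint's range is limited). The gripper opens to 91 mm and grips with 3 to 60 N. Pads are 32 mm wide; open, the fingers measure 118 mm over their backs; the gripper's body (76 mm by 178 mm) begins 60 mm behind the grasp point.
Start: joints at [64.572, 18.312, 89.639, -0, 72.044, -1.146], TCP at [236.46, 524.147, 213.976] pointing down, gripper open.
Joint ranges: [-177.97, 177.97], [-48.28, 115.42], [12.27, 149.76], [-77.06, 257.06], [2.81, 150.46], [-146.56, 146.56]. Speed limits (degrees/s): [147.25, 147.25, 180, 180, 180, 180].

INTERFACE

Orientations are given as [roll, pitch, yaw] about the fixed x, y, z axes, in that order (R = Rz(yaw) Ry(pitch) Rx(roll)).
In Python, from workcell import env, optics gives the robot as it stands. The module is installed in compiled form; this text tells all that it offers.
- The arm moves only by the tool send_rows, never from a script. Its argument "targets" is a list that holds one entry, the list of rows, each a list of 7 numbers: the turn, a rotation vector about the world's x, y, z scaled (see below), then the shift along the world's x, y, z scaled (see below), then the closure, from -1 (fully open) to 1 (shut). In form: [[[rx, ry, rz, x, y, z, gripper], ...]]. A call has 1 to 12 rows; each row shifts and turns the commanded pose from where the row before left it; what a row does not reach is not made up. The controller multiplies each number of a shift by 0.2 m and each number of a turn by pi/2 rad. A row lasts 1/10 s, in which the tool goes at most 50 mm and 8.59 degrees, less where a joint would pass 70% of its speed; a pose out of reach is approached as far as the arm can. A call with a number of a shift or a turn outside -1 to 1 is refused whole. A call with a gripper value outside its range is refused whole. The fingers move at their own pace and stop on an object; "grip_force" is the grip in N (left out, the last holds). Time passes only in rows, so rows that do not move let the fingers close. It gives the time, the measured TCP pose, the force, the opening and the grip force at its end, in the units of the state.
- env.state(): the state, without advancing time (a new reading comes with each control period).
- optics.grab_frame(name): name is "scene" or "top" or "wrist"; returns (picture, depth): 384x512x3 uint8, red, green, blue; 384x512 float32, mm along the optical axis (not along the pixel's ray), 0 where there is no reading.
- optics.camera_info(name): a dict with "camera_matrix" (3x3 intrinsics, pixels), "k1" (the pictures are not rectified: a ray, as slopes to the right and down, at radius r is drawn at 1 + k1 r^2 times it, then the intrinsics apply), "R" (3x3) and "t" (3): a world point X has camera coordinates R X + t; the wrist camera has in their place "mount" (4x4, takes a point from camera to tool coordinates, whose origin is the TCP and whose axes are the flange's). Camera axes: x right, y down, z forward; pixel columns grow to the right and rows downward; lengths in mm; the calibration is good to about 2 mm. A picture is of the moment at which its call begins: read the wrist's pose just before it. camera_info takes no time and is no camera call.
- env.job_done(): hands the job in; it is judged then, once.
Trained networks look in the newest picture that a camera, given by its name, has taken for a name from the list of things; names that differ only in an ending like _2 or _b are one class to them, and where a whole thing is asked for, a point or a joint stands for the part that bears it (a point fixed in the world has none). Each returns a list of dicts, best first, with "conf" (0 to 1); they miss things now and then, are a little off and sometimes report something else, mostly with a low value. They report only what shows in the picture. A call takes as long as a camera call. They do not tell look-alikes from the thing itself.
- optics.silhouettes(camera, name): "mask" (384x512 bool, what is visible of it) and "at" ([column, row] in pixels, amid what is visible of it).
- optics.place_of(camera, name): "at" ([column, row] in pixels: a listed point, or the origin of a listed thing).
The state is a dict: "time_s": time; "qpos": joint angles; "qvel": joint speeds; "effort": joint torques, N m; "ee_pos": TCP position; "ee_rot": TCP orientation; "force": force on the tool from outside, world axes, zero at the start; "torque": the same for the moment, N m; "gripper_width": finger opening in mm; "gripper_force": force on a finger pad.
Only numpy, scipy, OpenCV 4.12 (cv2) and the standard library are available. Lean on these libraries where they do the work, as an engineer would, in place of code of your own. Each camera call takes 0.05 s, during which the arm holds its last target. There are 200 camera calls.

## Working session

There is one attempt and no reset: what is moved stays moved. The work goes in short steps, Python scripts to look and compute and a tool call to move; the robot and the scene stay as the last step left them, time stands still between calls to the robot, and variables do not carry over. Pictures are saved under pics/ and viewed, at most 10 in all, crops included, and the job is handed in when it is done.

Besides the shell and the picture viewer there is one more tool, called by a JSON object that holds its "fn" and its "kwargs". send_rows: Moves the arm, as the interface text tells. Its arguments: {"type":"object","properties":{"targets":{"type":"array"},"grip_force":{"type":"number"}},"required":["targets"]}

```bash
mkdir -p pics; cat > h.py <<'E'
import numpy as np, cv2
from workcell import env, optics
from scipy.spatial.transform import Rotation as Ro
def cam(name):
    i=optics.camera_info(name); K=np.array(i["camera_matrix"]); k1=i["k1"]
    if "mount" in i:
        s=env.state(); M=np.array(i["mount"]); T=np.eye(4)
        T[:3,:3]=Ro.from_euler('xyz',s["ee_rot"],degrees=True).as_matrix(); T[:3,3]=s["ee_pos"]
        W=T@M; return K,k1,W[:3,:3],W[:3,3]
    R=np.array(i["R"]); t=np.array(i["t"]); return K,k1,R.T,-R.T@t
def slopes(c,px):
    K,k1=c[0],c[1]
    return cv2.undistortPoints(np.array(px,float).reshape(-1,1,2),K,np.array([k1,0,0,0,0.])).reshape(-1,2)
def onplane(c,px,z):
    s=slopes(c,px); d=np.c_[s,np.ones(len(s))]@c[2].T
    return c[3]+d*((z-c[3][2])/d[:,2])[:,None]
def cloud(c,depth):
    v,u=np.mgrid[:384,:512]; s=slopes(c,np.stack([u,v],-1).reshape(-1,2))
    P=(np.c_[s,np.ones(len(s))]*depth.reshape(-1,1))@c[2].T+c[3]
    P[depth.reshape(-1)==0]=np.nan
    return P.reshape(384,512,3)
def save(n,im): cv2.imwrite("pics/"+n+".png",im[:,:,::-1])
E
python3 - <<'E'
from h import *
print(env.state())
out=[]
for n in("top","scene"):
    im,d=optics.grab_frame(n); c=cam(n); P=cloud(c,d); np.savez(n,im=im,P=P); save(n,im)
    print(n,c[3])
    for o in("lamp_arm","stand","jaw_grip","balance","gauge"):
        for r in optics.silhouettes(n,o)[:3]:
            Q=P[r["mask"]]; print(o,"sil",round(r["conf"],2),np.round(r["at"]),np.nanmedian(Q,0).round(),np.nanmax(Q[:,2]).round())
    for o,z in(("lamp_arm",0),("balance",12),("tail_point",0),("jaw_grip",50),("gauge",0),("wide_cradle",50),("narrow_cradle",50)):
        for r in optics.place_of(n,o)[:3]: print(o,round(r["conf"],2),np.round(r["at"]),onplane(c,[r["at"]],z)[0].round(1))
E
```

```text
{'time_s': 0.0, 'qpos': array([ 6.45736238e+01,  1.83513872e+01,  8.97076785e+01, -1.69445330e-05,
        7.20422685e+01, -1.14660806e+00]), 'qvel': array([-0.02138097, -0.05532584, -0.01036646,  0.00990721,  0.01838143,
       -0.06690394]), 'effort': array([-1.67504422e-03, -4.12466955e+01, -2.31966430e+01,  7.25043425e-02,
        4.58180916e-02, -1.50675173e-04]), 'ee_pos': array([236.22309886, 523.67860211, 213.11419527]), 'ee_rot': array([-1.79898686e+02, -2.01166484e-03,  1.55720235e+02]), 'force': array([ 0.4484669 , -1.02193184,  0.74883092]), 'torque': array([ 0.0161369 ,  0.0192681 , -0.03489394]), 'gripper_force': 0.0, 'gripper_width': 91.66628996890721}
top [ 3.18875720e+02 -9.46519543e-01  1.38960197e+03]
lamp_arm sil 0.7 [191. 205.] [479. 208.  26.] 41.0
stand sil 0.91 [359. 288.] [ 186. -330.   11.] 56.0
stand sil 0.83 [319. 198.] [ 484. -218.   10.] 57.0
stand sil 0.7 [252. 208.] [455.   9.  10.] 57.0
jaw_grip sil 0.45 [194. 174.] [580. 197.  26.] 72.0
balance sil 0.7 [192. 204.] [479. 208.  25.] 41.0
gauge sil 0.78 [183. 176.] [578. 235.  17.] 72.0
gauge sil 0.45 [
[... 867 characters left out ...]
.   13.] 55.0
stand sil 0.59 [262. 206.] [473.  18.  12.] 56.0
gauge sil 0.59 [301. 226.] [501. 218.  24.] 39.0
gauge sil 0.55 [286. 242.] [584. 242.  15.] 68.0
lamp_arm 0.75 [293. 242.] [542.2 229.5   0. ]
balance 0.89 [297. 226.] [475.9 197.   12. ]
tail_point 0.86 [305. 215.] [389.9 174.8   0. ]
jaw_grip 0.48 [283. 235.] [583.  209.7  50. ]
gauge 0.83 [293. 238.] [529.8 218.7   0. ]
wide_cradle 0.69 [207. 188.] [ 560.  -194.1   50. ]
wide_cradle 0.59 [258. 208.] [526.   46.3  50. ]
wide_cradle 0.58 [235. 153.] [ 283.2 -295.8   50. ]
narrow_cradle 0.94 [250. 133.] [  91.7 -370.7   50. ]
narrow_cradle 0.71 [226. 170.] [ 415.2 -227.5   50. ]
narrow_cradle 0.67 [269. 185.] [379.1 -17.   50. ]
```

View pics/top.png

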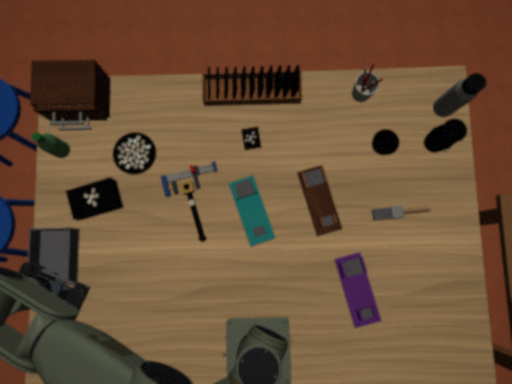

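View pics/scene.png

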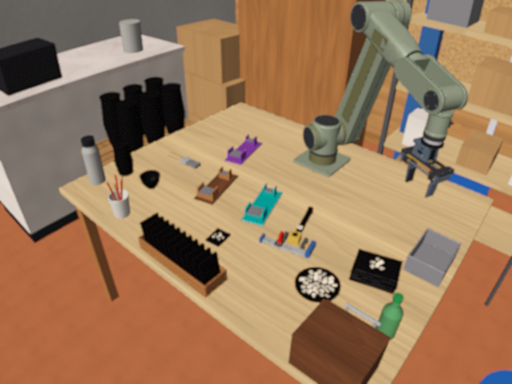

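The top view shows the brown (true) stand at about (319,198), with its wide cradle near (313,175). The gauge runs from (162,188) to (215,168), with the red tab near (195,172) and the arm's tail at (202,238). In the scene view the gauge is near (286,242). The gauge yaw is about 17–20°, with the anvil on the left in the top image.

{"fn": "send_rows", "kwargs": {"targets": [[[0,0,0.0456,0.16,-0.16,0.03,-1],[0,0,0.0456,0.16,-0.16,0.03,-1],[0,0,0.0456,0.16,-0.16,0.03,-1],[0,0,0.0456,0.16,-0.16,0.03,-1],[0,0,0.0456,0.16,-0.16,0.03,-1],[0,0,0.0456,0.16,-0.16,0.03,-1],[0,0,0.0456,0.16,-0.16,0.03,-1],[0,0,0.0456,0.16,-0.16,0.03,-1],[0,0,0.0456,0.16,-0.16,0.03,-1],[0,0,0.0456,0.1,-0.16,0.03,-1],[0,0,0,0,0,0,-1],[0,0,0,0,0,0,-1]]]}}

```text
time_s: 2.5
ee_pos: [544.6, 203.7, 273.8]
ee_rot: [180.0, -0.0, -163.4]
force: [0.0, -0.4, -0.4]
gripper_width: 91.6
gripper_force: 0.0
```

```bash
cat > w.py <<'E'
from h import *
import sys
c=cam("wrist"); s=env.state(); im,d=optics.grab_frame("wrist"); P=cloud(c,d); np.savez("wrist",im=im,P=P)
if len(sys.argv)>1: save(sys.argv[1],im)
print(s["time_s"],s["ee_pos"].round(1),s["ee_rot"].round(2),c[3].round())
for o,z in(("lamp_arm",0),("balance",24),("tail_point",0),("jaw_grip",50),("gauge",0),("wide_cradle",50),("narrow_cradle",50)):
    for r in optics.place_of("wrist",o)[:2]: print(o,round(r["conf"],2),np.round(r["at"]),onplane(c,[r["at"]],z)[0].round(1))
H=cv2.cvtColor(im,cv2.COLOR_RGB2HSV); 
x,y,z=P[...,0],P[...,1],P[...,2]
def rect(n,m):
    Q=P[m][:,:2]
    if len(Q)<10: print(n,len(Q));return
    (cx,cy),(w,h),a=cv2.minAreaRect(Q.astype(np.float32)); print(n,len(Q),np.round([cx,cy,w,h,a],1),"z",np.nanmedian(P[m][:,2]).round(1))
near=(np.hypot(x-550,y-215)<230)
red=((H[...,0]<7)|(H[...,0]>173))&(H[...,1]>150)&(H[...,2]>60)&near
rect("redtop",red&(z>58)); rect("red",red&(z>30))
yel=(H[...,0]>15)&(H[...,0]<32)&(H[...,1]>120)&near
rect("brasstop",yel&(z>27)&(z<42))
blk=(H[...,2]<60)&(z>17)&(z<32)&near
rect("bar",blk)
E
python3 w.py w1
```

```text
2.5 [544.6 203.7 273.8] [ 1.7996e+02 -3.0000e-02 -1.6338e+02] [468. 180. 443.]
lamp_arm 0.9 [269. 156.] [538.3 226.2   0. ]
balance 0.91 [270. 114.] [483.5 209.7  24. ]
balance 0.68 [473. 194.] [501.9 511.5  24. ]
tail_point 0.6 [272.  38.] [393.5 185.6   0. ]
jaw_grip 0.81 [240. 196.] [588.9 201.6  50. ]
wide_cradle 0.78 [118. 107.] [524.6  33.   50. ]
redtop 188 [592.  203.5  23.8  11.   16. ] z 63.9
red 249 [592.1 203.8  24.   11.6  13.1] z 63.5
brasstop 791 [537.6 226.6  39.9  39.7  16.7] z 31.9
bar 2129 [531.5 168.1 250.1 265.1  43.6] z 22.2
```

View pics/w1.png

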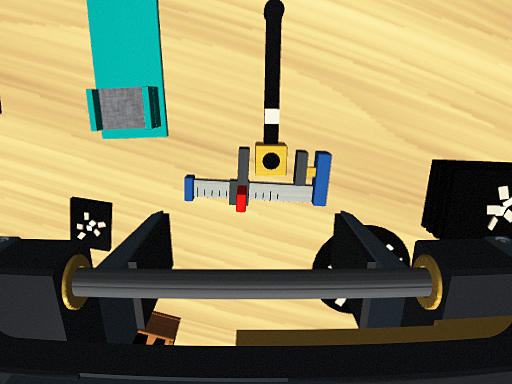

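Wrist view: the red tab is at (241,197), the brass block at (270,158), the anvil plate at (301,165) and the pale band at (271,116). Next I'll measure the gauge's axis and both jaw faces from this cloud.

```bash
cat > g.py <<'E'
from h import *
D=np.load("wrist.npz"); im,P=D["im"],D["P"]; H=cv2.cvtColor(im,cv2.COLOR_RGB2HSV); x,y,z=P[...,0],P[...,1],P[...,2]
blue=(H[...,0]>100)&(H[...,0]<125)&(H[...,1]>130)&(np.hypot(x-570,y-215)<150)&(z>8)
n,l,s,cc=cv2.connectedComponentsWithStats(blue.astype(np.uint8))
for i in range(1,n):
    if s[i,4]>60:
        Q=P[l==i]; t=Q[Q[:,2]>np.nanmax(Q[:,2])-6]; print(s[i,4],cv2.minAreaRect(t[:,:2].astype(np.float32)),np.median(t[:,2]))
rail=(z>8)&(z<16)&(np.hypot(x-585,y-213)<75)&(H[...,1]<60)
Q=P[rail][:,:2]; v=np.linalg.svd(Q-Q.mean(0),full_matrices=False)[2][0]; print("rail yaw",np.degrees(np.arctan2(-v[0]*np.sign(v[1]),abs(v[1]))),cv2.minAreaRect(Q.astype(np.float32)))
a=np.radians(16.5); ux,uy=np.array([np.cos(a),np.sin(a)]),np.array([-np.sin(a),np.cos(a)])
o=np.array([537.6,226.6]); gx=(P[...,:2]-o)@ux; gy=(P[...,:2]-o)@uy
m=(z>21)&(z<40)&(gx>5)&(gx<25)&(abs(gy)<110)
h,_=np.histogram(gy[m],bins=np.arange(-80,100,2)); print([(int(b),int(k)) for b,k in zip(np.arange(-80,100,2),h) if k])
E
python3 g.py
```

```text
772 ((544.3787841796875, 299.6307373046875), (71.72675323486328, 17.090200424194336), 12.983410835266113) 23.883724708767886
219 ((608.5536499023438, 134.0520782470703), (33.327632904052734, 9.832723617553711), 14.121081352233887) 17.910419664721587
rail yaw 13.258688609438021 ((566.722412109375, 208.67527770996094), (72.11033630371094, 149.64666748046875), 13.415738105773926)
[(-42, 30), (-40, 15), (-38, 30), (-36, 28), (-34, 17), (-32, 30), (-30, 10), (-20, 22), (-18, 22), (-16, 13), (-14, 22), (-12, 12), (-10, 24), (-8, 12), (-6, 21), (-4, 19), (-2, 15), (0, 22), (2, 12), (4, 23), (6, 13), (8, 22), (10, 18), (12, 17), (14, 22), (16, 13), (18, 18), (32, 14), (34, 20), (36, 25), (38, 21), (40, 24), (42, 22), (44, 24), (46, 15), (60, 20), (62, 26), (64, 24), (66, 23), (68, 24), (70, 19), (72, 23), (74, 24), (76, 21), (78, 5)]
```

{"fn": "send_rows", "kwargs": {"targets": [[[0,0,0,0.12,0,-0.15,-1],[0,0,0,0.117,0,-0.2,-1],[0,0,0,0,0,-0.2,-1],[0,0,0,0,0,-0.2,-1],[0,0,0,0,0,0,-1],[0,0,0,0,0,0,-1]]]}}

```text
time_s: 3.5
ee_pos: [592.0, 204.5, 124.4]
ee_rot: [180.0, -0.0, -163.2]
force: [0.7, 0.1, 0.2]
gripper_width: 91.2
gripper_force: 0.0
```

The gauge yaw is about 13.5° and the jaw gap about 61.5 mm, so the slide is at about 8 mm. I'll align to the gauge, descend and pinch the tab.

{"fn": "send_rows", "kwargs": {"targets": [[[0,0,-0.036,0,-0.005,-0.2,-1],[0,0,0,0,0,-0.15,-1],[0,0,0,0,0,-0.1,-1],[0,0,0,0,0,0,-1],[0,0,0,0,0,0,1],[0,0,0,0,0,0,1],[0,0,0,0,0,0,1],[0,0,0,0,0,0,1],[0,0,0,0,0,0,1],[0,0,0,0,0,0,1]]], "grip_force": 25}}

```text
time_s: 4.5
ee_pos: [591.9, 203.2, 34.2]
ee_rot: [180.0, 0.0, -166.5]
force: [-0.5, 0.4, 0.5]
gripper_width: 46.3
gripper_force: 0.0
```

{"fn": "send_rows", "kwargs": {"targets": [[[0,0,0,0,0,0,1],[0,0,0,0,0,0,1],[0,0,0,0,0,0,1],[0,0,0,0,0,0,1],[0,0,0,0,0,0,1],[0,0,0,0,0,0,1],[0,0,0,0,0,0,1]]]}}

```text
time_s: 5.2
ee_pos: [591.8, 203.3, 33.9]
ee_rot: [180.0, -0.0, -166.5]
force: [-0.7, 0.6, -1.0]
gripper_width: 11.8
gripper_force: 25.0
```

{"fn": "send_rows", "kwargs": {"targets": [[[0,0,0,-0.0023,0.0097,0,1],[0,0,0,-0.0023,0.0097,0,1],[0,0,0,-0.0023,0.0097,0,1],[0,0,0,-0.0023,0.0097,0,1],[0,0,0,-0.0023,0.0097,0,1],[0,0,0,-0.0023,0.0097,0,1],[0,0,0,-0.0023,0.0097,0,1],[0,0,0,-0.0023,0.0097,0,1],[0,0,0,-0.0023,0.0097,0,1]]]}}

```text
time_s: 6.1
ee_pos: [587.7, 220.6, 33.9]
ee_rot: [-180.0, -0.0, -166.5]
force: [1.3, -4.0, -0.8]
gripper_width: 11.9
gripper_force: 25.0
```

{"fn": "send_rows", "kwargs": {"targets": [[[0,0,0,-0.0023,0.0097,0,1]]]}}

```text
time_s: 6.2
ee_pos: [587.2, 222.6, 33.9]
ee_rot: [-180.0, -0.0, -166.5]
force: [0.8, -4.6, -1.1]
gripper_width: 11.6
gripper_force: 25.0
```

{"fn": "send_rows", "kwargs": {"targets": [[[0,0,0,-0.0023,0.0097,0,1]]]}}

```text
time_s: 6.3
ee_pos: [586.9, 224.0, 33.9]
ee_rot: [-179.9, -0.0, -166.4]
force: [1.4, -7.8, -0.8]
gripper_width: 11.8
gripper_force: 25.0
```

{"fn": "send_rows", "kwargs": {"targets": [[[0,0,0,0,0,0,1]]]}}

```text
time_s: 6.4
ee_pos: [586.8, 224.1, 33.9]
ee_rot: [-179.9, -0.0, -166.5]
force: [1.6, -6.3, -1.6]
gripper_width: 11.8
gripper_force: 25.0
```

{"fn": "send_rows", "kwargs": {"targets": [[[0,0,0,-0.0012,0.005,0,1],[0,0,0,0,0,0,1]]]}}

```text
time_s: 6.6
ee_pos: [586.7, 224.6, 33.9]
ee_rot: [-179.9, -0.0, -166.4]
force: [2.5, -7.1, -0.2]
gripper_width: 11.8
gripper_force: 25.0
```

```bash
python3 w.py w2 && python3 g.py; python3 -c "
from h import *
s=env.state();print(s['force'],s['ee_pos'])"
```

```text
6.6 [586.7 224.6  33.9] [-1.7991e+02 -1.0000e-02 -1.6645e+02] [509. 206. 203.]
lamp_arm 0.74 [296. 146.] [532.5 239.1   0. ]
balance 0.73 [289.  52.] [484.  219.1  24. ]
tail_point 0.18 [253. 255.] [611.1 230.8   0. ]
jaw_grip 0.72 [252. 258.] [587.5 224.5  50. ]
gauge 0.62 [277. 158.] [542.8 229.8   0. ]
redtop 616 [581.6 222.7  11.8  11.5  13.3] z 63.8
red 1097 [581.5 222.7  11.9  11.7  12.5] z 60.9
brasstop 4265 [533.5 240.3  40.1  40.   20.9] z 32.1
bar 4414 [536.7 187.4 141.4 227.7  12.5] z 22.2
4320 ((545.115234375, 299.6556396484375), (71.87068176269531, 18.115354537963867), 13.494043350219727) 24.04847186446159
69 ((527.1997680664062, 240.03932189941406), (20.590757369995117, 8.721484184265137), 89.00775146484375) 32.860931073755495
1155 ((608.9708251953125, 134.63587951660156), (33.39392852783203, 12.565811157226562), 13.605634689331055) 17.986427442748962
rail yaw 14.108794481126495 ((559.4515991210938, 206.2772216796875), (84.78662872314453, 149.88450622558594), 14.723390579223633)
[(-22, 115), (-20, 123), (-18, 124), (-16, 126), (-14, 120), (-12, 123), (-10, 116), (-8, 9), (-6, 47), (-4, 107), (-2, 100), (0, 103), (2, 109), (4, 92), (6, 97), (8, 101), (10, 102), (12, 95), (14, 91), (16, 98), (18, 88), (20, 90), (22, 92), (24, 94), (26, 82), (28, 87), (30, 92), (32, 80), (34, 53), (36, 90), (38, 127), (40, 113), (42, 127), (44, 118), (46, 116), (48, 93), (50, 3), (58, 14), (60, 152), (62, 122), (64, 123), (66, 119), (68, 113), (70, 109), (72, 122), (74, 108), (76, 78), (78, 1)]
[ 1.55738281 -6.29639681 -1.3890928 ] [586.73133135 224.59549981  33.91310906]
```

View pics/w2.png

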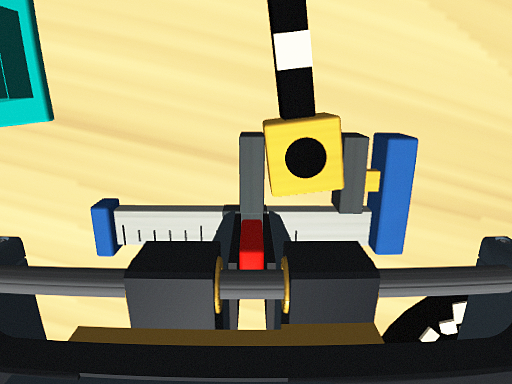

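Wrist view: the block sits between the jaws, rotated about 7° against the gauge, and the anvil plate (350,160) has moved nearer the blue end block. I'll measure the deflection precisely.

```bash
cat > m.py <<'E'
from h import *
D=np.load("wrist.npz"); im,P=D["im"],D["P"]; z=P[...,2]
a=np.radians(13.55); ux,uy=np.array([np.cos(a),np.sin(a)]),np.array([-np.sin(a),np.cos(a)])
o=np.array([545.1,299.66]); gx=(P[...,:2]-o)@ux; gy=(P[...,:2]-o)@uy
for lo,hi in((-20,-12),(-12,-6),(-6,0),(0,8),(8,14)):
    m=(z>22)&(z<28)&(gx>lo)&(gx<hi)&(gy>-110)&(gy<20); v=np.sort(gy[m]); 
    j=np.where(np.diff(v)>2.5)[0]; print(lo,[(v[p].round(1),v[q].round(1)) for p,q in zip(np.r_[0,j+1],np.r_[j,len(v)-1])])
for yb in (-95,-40,-20,10):
    m=(z>22)&(z<28)&(abs(gy-yb)<6); print(yb,gx[m].min().round(1) if m.any() else None)
E
python3 m.py
```

```text
-20 [(np.float64(-90.3), np.float64(-73.6)), (np.float64(-32.6), np.float64(-18.8)), (np.float64(-8.9), np.float64(9.2))]
-12 [(np.float64(-90.4), np.float64(-76.8)), (np.float64(-73.1), np.float64(-72.8)), (np.float64(-32.2), np.float64(-18.7)), (np.float64(-8.8), np.float64(8.8))]
-6 [(np.float64(-89.8), np.float64(-76.7)), (np.float64(-33.3), np.float64(-19.1)), (np.float64(-8.7), np.float64(8.8))]
0 [(np.float64(-99.7), np.float64(-74.8)), (np.float64(-33.4), np.float64(-18.9)), (np.float64(-9.1), np.float64(9.5))]
8 [(np.float64(-99.9), np.float64(-95.7)), (np.float64(-92.8), np.float64(-75.4)), (np.float64(-33.2), np.float64(-19.5)), (np.float64(-8.7), np.float64(9.6))]
-95 -35.9
-40 -47.3
-20 -35.7
10 -35.4
```

The anvil has given about 3.5 mm, the force balance agrees, and it has been held. I'll hold briefly, slide back 16 mm and release.

{"fn": "send_rows", "kwargs": {"targets": [[[0,0,0,0,0,0,1],[0,0,0,0,0,0,1],[0,0,0,0,0,0,1],[0,0,0,0,0,0,1]]]}}

```text
time_s: 7.4
ee_pos: [586.7, 224.6, 33.9]
ee_rot: [-179.9, -0.0, -166.5]
force: [2.3, -7.3, -1.4]
gripper_width: 11.8
gripper_force: 25.0
```

{"fn": "send_rows", "kwargs": {"targets": [[[0,0,0,0.0023,-0.0097,0,1],[0,0,0,0.0023,-0.0097,0,1],[0,0,0,0.0023,-0.0097,0,1],[0,0,0,0.0023,-0.0097,0,1],[0,0,0,0.0023,-0.0097,0,1],[0,0,0,0.0023,-0.0097,0,1],[0,0,0,0.0023,-0.0097,0,1],[0,0,0,0.0023,-0.0097,0,1],[0,0,0,0,0,0,1],[0,0,0,0,0,0,1]]]}}

```text
time_s: 8.4
ee_pos: [590.3, 209.6, 33.9]
ee_rot: [-180.0, -0.0, -166.5]
force: [0.3, -0.7, -1.8]
gripper_width: 12.0
gripper_force: 25.0
```

{"fn": "send_rows", "kwargs": {"targets": [[[0,0,0,0,0,0,-1],[0,0,0,0,0,0,-1],[0,0,0,0,0,0,-1],[0,0,0,0,0,0,-1],[0,0,0,0,0,0,-1],[0,0,0,0,0,0,-1],[0,0,0,0,0,0,-1],[0,0,0,0,0,0,-1],[0,0,0,0,0,0.15,-1],[0,0,0,0,0,0.2,-1],[0,0,0,-0.2,0,0.1,-1],[0,0,0,0,0,0,-1]]]}}

```text
time_s: 9.6
ee_pos: [548.2, 210.3, 127.2]
ee_rot: [179.9, 0.1, -166.4]
force: [1.3, 0.4, 0.0]
gripper_width: 91.3
gripper_force: 0.0
```

```bash
python3 w.py w3 && python3 m.py
```

```text
9.6 [548.2 210.3 127.2] [ 1.7995e+02  1.2000e-01 -1.6644e+02] [470. 191. 296.]
lamp_arm 0.7 [286. 176.] [533.8 239.2   0. ]
lamp_arm 0.35 [279. 115.] [482.  218.6   0. ]
balance 0.64 [284. 118.] [482.5 220.7  24. ]
tail_point 0.57 [270.   0.] [392.9 187.6   0. ]
jaw_grip 0.75 [239. 246.] [589.1 209.1  50. ]
wide_cradle 0.63 [ 37. 123.] [526.8  35.5  50. ]
redtop 443 [591.  209.2  24.2  11.1  13.1] z 63.9
red 649 [590.8 209.3  24.2  11.8  14.3] z 63.4
brasstop 1753 [533.3 239.2  40.7  40.1  20.4] z 32.1
bar 3905 [531.6 153.5 195.1 270.4  31.6] z 22.3
-20 [(np.float64(-104.9), np.float64(-91.9)), (np.float64(-74.8), np.float64(-74.8)), (np.float64(-33.6), np.float64(-19.7)), (np.float64(-9.0), np.float64(9.2))]
-12 [(np.float64(-105.0), np.float64(-92.0)), (np.float64(-33.2), np.float64(-19.6)), (np.float64(-8.7), np.float64(9.5))]
-6 [(np.float64(-105.1), np.float64(-92.0)), (np.float64(-73.9), np.float64(-73.9)), (np.float64(-33.9), np.float64(-20.0)), (np.float64(-8.5), np.float64(9.5))]
0 [(np.float64(-109.7), np.float64(-90.3)), (np.float64(-33.9), np.float64(-19.8)), (np.float64(-8.2), np.float64(9.4))]
8 [(np.float64(-109.8), np.float64(-90.3)), (np.float64(-33.5), np.float64(-29.1)), (np.float64(-26.4), np.float64(-26.4)), (np.float64(6.8), np.float64(9.1))]
-95 -36.2
-40 -47.8
-20 -36.2
10 -36.0
```

View pics/w3.png

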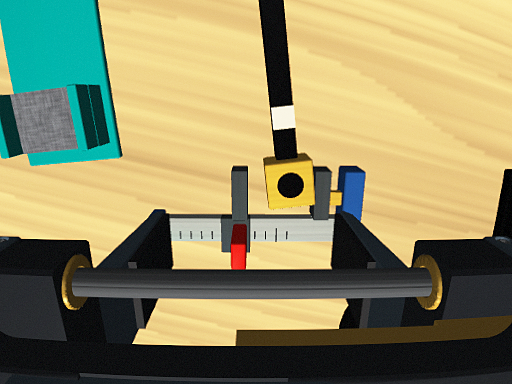

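Wrist view: the jaw is back, with the tab at (239,246), and the block is at (290,182) near the anvil at (320,190). The anvil sits only slightly behind its pressed position. I'll check its true rest position against the first picture.

```bash
cat > e.py <<'E'
from h import *
a=np.radians(13.55); ux,uy=np.array([np.cos(a),np.sin(a)]),np.array([-np.sin(a),np.cos(a)]); o=np.array([545.1,299.66])
i=optics.camera_info("wrist"); M=np.array(i["mount"]); K=np.array(i["camera_matrix"])
for n,p,r in(("w1",[544.6,203.7,273.8],[179.96,-.03,-163.38]),("w2",[586.7,224.6,33.9],[-179.91,-.01,-166.45]),("w3",[548.2,210.3,127.2],[179.95,.12,-166.44])):
    T=np.eye(4);T[:3,:3]=Ro.from_euler('xyz',r,degrees=True).as_matrix();T[:3,3]=p;W=np.linalg.inv(T@M)
    g=np.arange(-45,14,.25); x=np.arange(-30,-14,.5)
    G,X=np.meshgrid(g,x); XY=o+X[...,None]*ux+G[...,None]*uy
    pts=np.concatenate([XY.reshape(-1,2),np.full((G.size,1),26.)],1)
    px=cv2.projectPoints(pts,cv2.Rodrigues(W[:3,:3])[0],W[:3,3],K,np.array([i["k1"],0,0,0,0.]))[0].reshape(*G.shape,2).astype(np.float32)
    im=cv2.imread(f"pics/{n}.png"); pr=cv2.remap(im,px[...,0],px[...,1],cv2.INTER_LINEAR).mean(0)[:,2]  # red channel
    thr=130; s=pr>thr; k=np.where(s[1:]!=s[:-1])[0]
    print(n,[(round(float(g[j]+.25*(thr-pr[j])/(pr[j+1]-pr[j])),2),'up' if s[j+1] else 'dn') for j in k], pr[::12].round())
E
python3 e.py
```

```text
w1 [(-38.58, 'dn'), (-22.14, 'up'), (-13.33, 'dn'), (8.25, 'up')] [237. 238. 193.  28.  71.  70.  74.  66. 218. 226. 232.  46.  22.  40.
  38.  39.  39.  30. 198. 236.]
w2 [(-43.46, 'up'), (-33.34, 'dn'), (-20.1, 'up'), (-17.5, 'dn'), (7.78, 'up')] [ 53. 253. 250. 250. 112.  85.  83.  88.  82. 225.  62.  45.  35.  48.
  48.  47.  46.  46. 252. 248.]
w3 [(-44.86, 'up'), (-35.28, 'dn'), (-20.91, 'up'), (-14.94, 'dn'), (8.24, 'up')] [115. 239. 238. 215.  68.  72.  71.  74. 119. 220. 138.  64.  22.  39.
  40.  39.  38.  36. 232. 235.]
```

Relative to its rest in the first picture, the anvil gave roughly 2–2.5 mm, and block friction still holds about 1 mm of that. To be safely near 3 mm I'll press again, about 1.5 mm deeper.

{"fn": "send_rows", "kwargs": {"targets": [[[0,0,0,0.21,0,-0.1,-1],[0,0,0,0,0,-0.2,-1],[0,0,0,0,-0.005,-0.165,-1],[0,0,0,0,0,0,-1],[0,0,0,0,0,0,1],[0,0,0,0,0,0,1],[0,0,0,0,0,0,1],[0,0,0,0,0,0,1],[0,0,0,0,0,0,1],[0,0,0,0,0,0,1],[0,0,0,0,0,0,1],[0,0,0,0,0,0,1]]]}}

```text
time_s: 11.2
ee_pos: [592.2, 209.0, 31.0]
ee_rot: [180.0, 0.0, -166.5]
force: [-0.5, -0.3, -0.8]
gripper_width: 30.3
gripper_force: 0.0
```

{"fn": "send_rows", "kwargs": {"targets": [[[0,0,0,0,0,0,1],[0,0,0,0,0,0,1],[0,0,0,0,0,0,1],[0,0,0,0,0,0,1],[0,0,0,0,0,0,1],[0,0,0,0,0,0,1]]]}}

```text
time_s: 11.8
ee_pos: [592.2, 209.1, 30.9]
ee_rot: [180.0, -0.0, -166.5]
force: [0.1, 1.5, 0.2]
gripper_width: 11.7
gripper_force: 25.0
```

{"fn": "send_rows", "kwargs": {"targets": [[[0,0,0,-0.0023,0.0097,0,1],[0,0,0,-0.0023,0.0097,0,1],[0,0,0,-0.0023,0.0097,0,1],[0,0,0,-0.0023,0.0097,0,1],[0,0,0,-0.0023,0.0097,0,1],[0,0,0,-0.0023,0.0097,0,1],[0,0,0,-0.0023,0.0097,0,1],[0,0,0,-0.0023,0.0097,0,1],[0,0,0,-0.0023,0.0097,0,1],[0,0,0,-0.0009,0.0039,0,1],[0,0,0,0,0,0,1],[0,0,0,0,0,0,1]]]}}

```text
time_s: 13.0
ee_pos: [588.3, 225.5, 30.9]
ee_rot: [-179.8, -0.0, -166.4]
force: [0.8, -7.1, -0.4]
gripper_width: 11.9
gripper_force: 25.0
```

```bash
python3 w.py w4; python3 m.py; python3 -c "
import re
t=open('e.py').read(); t=t.replace('for n,p,r in(','s=env.state()\nfor n,p,r in((\"w4\",s[\"ee_pos\"],s[\"ee_rot\"]),');open('e.py','w').write(t)"; python3 e.py
```

```text
13.0 [588.3 225.5  30.9] [-1.7985e+02 -2.0000e-02 -1.6644e+02] [511. 207. 200.]
lamp_arm 0.55 [296. 147.] [534.1 239.9   0. ]
balance 0.61 [292.  50.] [484.7 220.6  24. ]
jaw_grip 0.77 [250. 256.] [586.8 223.8  50. ]
gauge 0.63 [273. 153.] [541.3 227.2   0. ]
gauge 0.49 [292.  50.] [481.1 222.6   0. ]
redtop 634 [581.2 223.1  11.2  11.2  13.5] z 63.8
red 1131 [581.1 223.1  11.1  11.7  12.6] z 60.8
brasstop 4442 [533.2 240.8  40.1  40.2  20.6] z 32.1
bar 4063 [537.3 214.1 314.6 156.5  81.1] z 22.2
-20 [(np.float64(-89.6), np.float64(-73.1)), (np.float64(-32.0), np.float64(-18.6)), (np.float64(-8.8), np.float64(9.2))]
-12 [(np.float64(-89.7), np.float64(-75.8)), (np.float64(-72.8), np.float64(-72.5)), (np.float64(-32.1), np.float64(-18.2)), (np.float64(-8.8), np.float64(9.4))]
-6 [(np.float64(-89.7), np.float64(-76.3)), (np.float64(-32.9), np.float64(-18.3)), (np.float64(-8.8), np.float64(8.9))]
0 [(np.float64(-99.6), np.float64(-74.5)), (np.float64(-32.9), np.float64(-18.1)), (np.float64(-8.7), np.float64(8.9))]
8 [(np.float64(-99.6), np.float64(-73.9)), (np.float64(-32.5), np.float64(-18.9)), (np.float64(-8.7), np.float64(9.2))]
-95 -35.5
-40 -47.4
-20 -35.8
10 -35.3
w4 [(-42.99, 'up'), (-32.94, 'dn'), (-19.71, 'up'), (-17.53, 'dn'), (7.8, 'up')] [ 47. 238. 250. 250. 134.  84.  84.  87.  85. 220.  61.  49.  35.  48.
  48.  48.  46.  46. 252. 248.]
w1 [(-38.57, 'dn'), (-22.14, 'up'), (-13.32, 'dn'), (8.26, 'up')] [237. 238. 194.  28.  71.  70.  74.  66. 217. 226. 232.  46.  22.  40.
  38.  39.  39.  31. 197. 236.]
w2 [(-43.45, 'up'), (-33.34, 'dn'), (-20.1, 'up'), (-17.5, 'dn'), (7.79, 'up')] [ 53. 253. 250. 250. 112.  85.  83.  88.  82. 226.  62.  46.  35.  48.
  48.  47.  46.  46. 252. 248.]
w3 [(-44.85, 'up'), (-35.28, 'dn'), (-20.9, 'up'), (-14.93, 'dn'), (8.24, 'up')] [115. 239. 238. 215.  68.  72.  71.  74. 118. 220. 139.  64.  22.  39.
  40.  39.  38.  36. 232. 235.]
```

The anvil has given about 2.9 mm. I'll nudge it slightly, hold, then back off 17 mm.

{"fn": "send_rows", "kwargs": {"targets": [[[0,0,0,-0.0009,0.0039,0,1],[0,0,0,0,0,0,1],[0,0,0,0,0,0,1],[0,0,0,0,0,0,1],[0,0,0,0,0,0,1]]]}}

```text
time_s: 13.9
ee_pos: [588.2, 225.9, 30.9]
ee_rot: [-179.8, -0.0, -166.4]
force: [2.5, -7.7, 0.1]
gripper_width: 11.9
gripper_force: 25.0
```

{"fn": "send_rows", "kwargs": {"targets": [[[0,0,0,0.0023,-0.0097,0,1],[0,0,0,0.0023,-0.0097,0,1],[0,0,0,0.0023,-0.0097,0,1],[0,0,0,0.0023,-0.0097,0,1],[0,0,0,0.0023,-0.0097,0,1],[0,0,0,0.0023,-0.0097,0,1],[0,0,0,0.0023,-0.0097,0,1],[0,0,0,0.0023,-0.0097,0,1],[0,0,0,0.0023,-0.0097,0,1],[0,0,0,0.0023,-0.0097,0,1],[0,0,0,0,0,0,1],[0,0,0,0,0,0,1]]]}}

```text
time_s: 15.1
ee_pos: [592.4, 208.1, 30.9]
ee_rot: [-180.0, -0.0, -166.5]
force: [-0.2, -0.3, -2.9]
gripper_width: 12.0
gripper_force: 25.0
```

{"fn": "send_rows", "kwargs": {"targets": [[[0,0,0,0,0,0,-1],[0,0,0,0,0,0,-1],[0,0,0,0,0,0,-1],[0,0,0,0,0,0,-1],[0,0,0,0,0,0,-1],[0,0,0,0,0,0,-1],[0,0,0,0,0,0,-1],[0,0,0,0,0,0.15,-1],[0,0,0,0,0,0.2,-1],[0,0,0.03,-0.24,0.04,0.05,-1],[0,0,0.04,-0.24,0.04,0.05,-1],[0,0,0,0,0,0,-1]]]}}

```text
time_s: 16.3
ee_pos: [490.9, 224.6, 122.0]
ee_rot: [179.9, -0.2, -160.0]
force: [1.2, -0.0, 0.6]
gripper_width: 91.4
gripper_force: 0.0
```

```bash
python3 w.py w5; python3 m.py|sed -n 2p; python3 - <<'E'
from h import *
D=np.load("wrist.npz"); im,P=D["im"],D["P"]; H=cv2.cvtColor(im,cv2.COLOR_RGB2HSV); z=P[...,2]; x,y=P[...,0],P[...,1]
rect=lambda m:print(m.sum(),cv2.minAreaRect(P[m][:,:2].astype(np.float32)),np.median(z[m]))
rect((z>18)&(z<30)&(H[...,2]>130)&(H[...,1]<70)&(np.hypot(x-483,y-220)<25))
E
```

```text
16.3 [490.9 224.6 122. ] [ 179.95   -0.2  -160.01] [417. 197. 291.]
lamp_arm 0.89 [250. 230.] [532.5 238.1   0. ]
balance 0.65 [251. 176.] [477.5 218.6  24. ]
tail_point 0.75 [251.  64.] [391.9 187.8   0. ]
jaw_grip 0.76 [194. 300.] [589.6 208.3  50. ]
wide_cradle 0.74 [  6. 163.] [526.9  32.3  50. ]
redtop 348 [591.6 207.6  23.8  11.9  13.2] z 63.9
red 352 [591.6 207.7  23.8  12.   13.2] z 63.9
brasstop 1578 [553.7 239.5  91.   49.3   0.7] z 32.1
bar 5309 [521.5 177.  252.2 238.9  42.8] z 22.2
-12 [(np.float64(-107.4), np.float64(-93.8)), (np.float64(-33.6), np.float64(-19.9)), (np.float64(-8.0), np.float64(8.6))]
460 ((481.61688232421875, 220.8206787109375), (17.899837493896484, 17.770517349243164), 20.512025833129883) 22.569195508870337
```

The band is at (481.6, 220.8), yaw 20.5°, which agrees with the block pose. Descending to grasp.

{"fn": "send_rows", "kwargs": {"targets": [[[0,0,-0.005,-0.046,-0.02,-0.2,-1],[0,0,0,0,0,-0.2,-1],[0,0,0,0,0,-0.13,-1],[0,0,0,0,0,-0.055,-1],[0,0,0,0,0,0,-1],[0,0,0,0,0,0,1],[0,0,0,0,0,0,1],[0,0,0,0,0,0,1],[0,0,0,0,0,0,1],[0,0,0,0,0,0,1],[0,0,0,0,0,0,1],[0,0,0,0,0,0,1]]], "grip_force": 35}}

```text
time_s: 17.9
ee_pos: [487.2, 220.6, 4.1]
ee_rot: [180.0, 0.0, -160.6]
force: [0.3, -0.4, 0.4]
gripper_width: 37.9
gripper_force: 0.0
```

{"fn": "send_rows", "kwargs": {"targets": [[[0,0,0,0,0,0,1],[0,0,0,0,0,0,1],[0,0,0,0,0,0,1],[0,0,0,0,0,0,1],[0,0,0,0,0,0,1],[0,0,0,0,0,0,1]]]}}

```text
time_s: 18.5
ee_pos: [487.1, 220.8, 4.0]
ee_rot: [180.0, 0.0, -160.6]
force: [-0.3, 2.4, 0.3]
gripper_width: 17.7
gripper_force: 35.0
```

{"fn": "send_rows", "kwargs": {"targets": [[[0,0,0,0,0,0.03,1],[0,0,0,0,0,0.08,1],[0,0,0,0,0,0.12,1],[0,0,0,0,0,0.12,1],[0,0,0,0,0,0.12,1],[0,0,0,0,0,0.12,1],[0,0,0,0,0,0.06,1],[0,0,0,0,0,0,1]]]}}

```text
time_s: 19.3
ee_pos: [487.9, 220.6, 135.2]
ee_rot: [-180.0, 0.2, -160.6]
force: [-0.4, -0.6, -5.0]
gripper_width: 17.7
gripper_force: 35.0
```

{"fn": "send_rows", "kwargs": {"targets": [[[0,0,0,0,-0.07,0,1],[0,0,0,0.01,-0.14,0,1],[0,0,-0.005,0.01,-0.18,0,1],[0,0,-0.005,0.01,-0.18,0,1],[0,0,-0.005,0.01,-0.18,0,1],[0,0,-0.005,0.01,-0.18,0,1],[0,0,-0.005,0.01,-0.18,0,1],[0,0,-0.005,0.01,-0.18,0,1],[0,0,0,0,-0.14,0,1],[0,0,0,0,-0.07,0,1],[0,0,0,0,0,0,1],[0,0,0,0,0,0,1]]]}}

```text
time_s: 20.5
ee_pos: [500.3, -79.1, 133.1]
ee_rot: [179.9, -0.1, -163.4]
force: [0.0, -0.3, -4.9]
gripper_width: 17.6
gripper_force: 35.0
```

```bash
python3 w.py w6; python3 - <<'E'
from h import *
D=np.load("wrist.npz"); im,P=D["im"],D["P"]; z=P[...,2]
for r in optics.silhouettes("wrist","stand")[:3]:
    Q=P[r["mask"]]; w=Q[(Q[:,2]>38)&(Q[:,2]<60)]; b=Q[(Q[:,2]>-3)&(Q[:,2]<60)]
    print("stand",r["conf"],r["at"],cv2.minAreaRect(b[:,:2].astype(np.float32)) if len(b)>9 else None,len(w))
for r in optics.silhouettes("wrist","lamp_arm")[:2]: 
    Q=P[r["mask"]]; print("lamp",r["conf"],r["at"],np.nanmedian(Q,0),cv2.minAreaRect(Q[np.isfinite(Q[:,0]),:2].astype(np.float32)))
D=np.load("top.npz"); P=D["P"]; x,y,z=P[...,0],P[...,1],P[...,2]
m=(z>4)&(z<70)&(np.hypot(x-488,y+218)<140); m=cv2.morphologyEx(m.astype(np.uint8),2,np.ones((3,3)))>0
print("top",m.sum(),cv2.minAreaRect(P[m][:,:2].astype(np.float32)))
E
```

```text
20.5 [500.3 -79.1 133.1] [ 1.7990e+02 -1.0000e-01 -1.6338e+02] [ 424. -103.  302.]
lamp_arm 0.74 [252. 311.] [637.9 -38.1   0. ]
balance 0.72 [251. 238.] [544.5 -66.5  24. ]
tail_point 0.84 [250.  55.] [ 391.5 -113.1    0. ]
wide_cradle 0.86 [365. 260.] [526.3  30.1  50. ]
wide_cradle 0.61 [ 92. 222.] [ 558.8 -201.4   50. ]
narrow_cradle 0.73 [77. 30.] [ 413.7 -238.3   50. ]
narrow_cradle 0.67 [384.  82.] [385.1 -10.8  50. ]
redtop 0
red 0
brasstop 0
bar 71 [536.6  79.3 174.3  56.6  58.3] z 28.1
stand 0.95 [104.7, 118.6] ((494.37548828125, -224.31634521484375), (228.88453674316406, 104.36297607421875), 14.502350807189941) 2787
stand 0.89 [362.6, 140.2] ((448.44915771484375, 15.650146484375), (222.18714904785156, 108.79737854003906), 19.481847763061523) 1806
lamp 0.73 [102.1, 118.8] [ 480.06086291 -217.8050549     6.92394823] ((491.9217834472656, -201.77378845214844), (236.67919921875, 161.53329467773438), 11.348714828491211)
lamp 0.7 [253.1, 140.2] [444.24643852 -96.08064087 151.53686743] ((442.5278625488281, -97.05111694335938), (194.19261169433594, 37.8742561340332), 16.028736114501953)
top 1627 ((484.3807678222656, -219.90406799316406), (231.9110565185547, 90.38196563720703), 14.488489151000977)
```

View pics/w6.png

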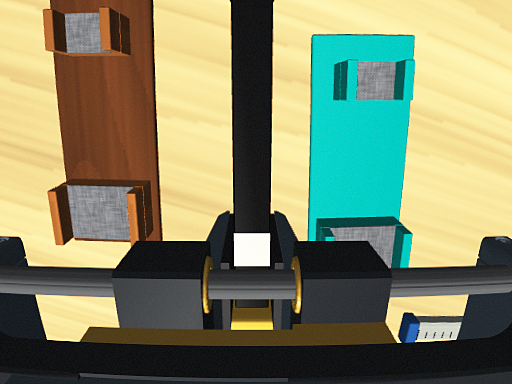

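Wrist view: the brown stand has its wide cradle at (100,212) and narrow cradle at (85,32). The arm is held at its band (252,250). The stand yaw is about 14.4°.

{"fn": "send_rows", "kwargs": {"targets": [[[0,0,-0.005,0.01,-0.07,0,1],[0,0,-0.006,0.015,-0.14,0,1],[0,0,-0.006,0.015,-0.16,0,1],[0,0,-0.006,0.01,-0.15,0,1],[0,0,0,0.006,-0.1,0,1],[0,0,0,0,-0.047,0,1],[0,0,0,0,0,0,1],[0,0,0,0,0,0,1],[0,0,0,0,0,0,1],[0,0,0,0,0,0,1]]]}}

```text
time_s: 22.0
ee_pos: [512.3, -211.9, 134.0]
ee_rot: [180.0, -0.0, -165.3]
force: [0.2, 0.0, -4.9]
gripper_width: 18.0
gripper_force: 35.0
```

```bash
python3 - <<'E'
from h import *
s=env.state(); print(s["ee_pos"],s["ee_rot"],s["gripper_force"])
c=cam("wrist"); im,d=optics.grab_frame("wrist"); P=cloud(c,d); z=P[...,2]; save("w7",im)
m=(z>140)&(z<165)&(np.indices(z.shape)[0]<200); Q=P[m]; f=np.polyfit(Q[:,0],Q[:,1],1); g=np.polyfit(Q[:,0],Q[:,2],1)
print("bar yaw",np.degrees(np.arctan(f[0])),"pitch",np.degrees(np.arctan(g[0])),"bar y@x=440",np.polyval(f,440),"tail x",Q[:,0].min(),"top z",np.median(Q[:,2]))
for n in("wrist",):
  for o in("wide_cradle","narrow_cradle"):
    for r in optics.place_of(n,o)[:2]: print(o,r["conf"],r["at"],onplane(c,[r["at"]],50)[0])
im,d=optics.grab_frame("top"); save("top2",im[120:280,140:380]); c=cam("top")
for o,zz in(("balance",154),("lamp_arm",130),("tail_point",130)):
    for r in optics.place_of("top",o)[:2]: print(o,r["conf"],r["at"],onplane(c,[r["at"]],zz)[0])
E
```

```text
[ 512.30617036 -211.86735136  134.02743661] [ 1.79976894e+02 -3.21423723e-03 -1.65333891e+02] 34.99770641326904
bar yaw 14.023035843316578 pitch -0.05488490110922139 bar y@x=440 -231.35426997803455 tail x 395.14074767609327 top z 152.26229826801367
narrow_cradle 0.22 [252.2, 52.3] [ 405.98619253 -239.72504601   50.        ]
lamp_arm 0.42 [316.5, 168.7] [ 568.04936719 -197.01678345  130.        ]
```

View pics/w7.png

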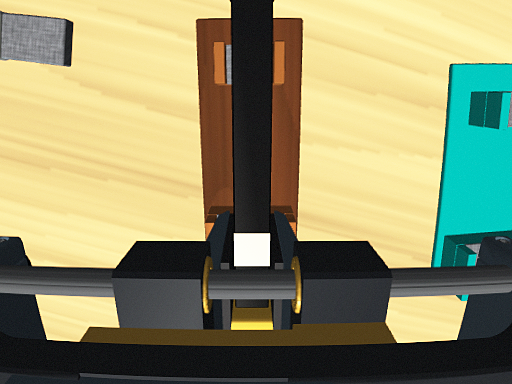

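The bar is level and centred over the brown stand: the band is at (252,250) and the narrow cradle straddles the bar near (250,62). Handing in.

```bash
python3 -c "
from workcell import env
print(env.job_done())"
```

```text
the job is handed in; nothing more can be done
None
```

I handed the job in at about 22 s. I pressed the gauge twice, the second time to about 3 mm of anvil travel, and then slid the jaw back about 18 mm. The lamp arm is held level by its balance band about 8 cm above the brown stand's cradles; the hand-in returned no verdict.

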